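# Find the full pad-cup tin and shut it in the drawer

### The job

Of the three look-alike steel tins in the oak rack, one is full of pad cups and the other two are nearly empty: feel by lifting which is the full one. Set that tin down gently, not dropped, flat on the floor of the open compartment in the oak drawer and slide the compartment's wooden cover over it until it is fully home against its stop. The two nearly empty tins stay, or go back, flat in the rack, and the other things on the bench and in the drawer are left alone.

Things in the scene. Friction and masses are not known exactly. Their poses are not given: they have to be found in the camera images.
- tin_a: one of three outwardly identical closed steel tins, 68 long (own x) x 30 wide (own y) x 30 high; origin at the centre of its underside. Starts in the rack, its x along the rack's x. Two of the tins weigh about 95 g each, one, which may be any of the three, 330 to 430 g; the contents do not show and may shift 1 mm. Rigid, may be gripped firmly.
- tin_b: one of three outwardly identical closed steel tins, 68 long (own x) x 30 wide (own y) x 30 high; origin at the centre of its underside. Starts in the rack, its x along the rack's x. Two of the tins weigh about 95 g each, one, which may be any of the three, 330 to 430 g; the contents do not show and may shift 1 mm. Rigid, may be gripped firmly.
- tin_c: one of three outwardly identical closed steel tins, 68 long (own x) x 30 wide (own y) x 30 high; origin at the centre of its underside. Starts in the rack, its x along the rack's x. Two of the tins weigh about 95 g each, one, which may be any of the three, 330 to 430 g; the contents do not show and may shift 1 mm. Rigid, may be gripped firmly.
- rack: fixed oak rack, 46 (x) x 129 (y) mm, origin at the centre of its underside. Base 4 thick; four dividers along x, 6 thick, 26 high above the bench, form three places 35 wide, centred at its y = -41, 0, +41. Ends (+x, -x) are open and the tins overhang by 11 at each, so a tin is taken by its two ends; the 11 mm between neighbouring tins is too little for a finger.
- drawer: fixed oak drawer on the bench, 190 (x) x 206 (y) x 54 high mm, origin at the centre of its underside. Walls and floor 6 thick. A wall at its x = 3 to 9 parts an open strip (-x side: pad cups, spring hook) from the +x side, where a divider 44 high at y = 1 to 7 parts the tin's compartment (+y) from the place over which the open cover rests (-y).
- bay (a point): centre of the floor of the tin's compartment; axes as the drawer's. The compartment is 80 (x) x 90 (y) mm, floor 6 above the bench, walls 48 above that floor: room for fingers beside the tin's long sides when it lies along the drawer's x, none beyond its ends. The shut cover runs 40 above this floor.
- cover (a joint): slide of the compartment's flat wooden cover along the drawer's y: 0 m = fully home over the tin's compartment (stop), 0.100 = fully open (stop); it shuts towards the drawer's +y. Stays where left; slides with about 1.5 N. It starts open, at 0.090 to 0.100.
- cover_grip (a point): top centre of the finger bar at the middle of the cover, moving with it: bar 44 long (drawer's x), 10 thick (drawer's y), 18 high, top 69 mm above the bench. Cover plate 78 (x) x 94 (y) x 5, top 51 above the bench. With the cover home the bar's centre is at the drawer's (49, 50).
- jar: bystander: squat brown glass jar, 60 diameter, 55 high, on the bench beyond the gap between rack and drawer; origin at the centre of its underside
- mouthpiece: bystander: black clarinet mouthpiece, 30 diameter, 86 high, standing beside the jar; origin at the centre of its underside
- bell_key: bystander: brass bell key, 90 long (own x), 24 wide, 6 high, lying near the robot; origin at its middle, on the underside. Between it and the jar (about x 0.48 to 0.63 m, y near 0), between rack and drawer, the bench is bare: at least 150 mm wide
- spring_hook: bystander: steel spring hook with wooden handle, 127 long (own y), 7 high, lying in the drawer's open strip; origin near its middle, underside
- pad_cup_1: bystander: nickel pad cup, 20 diameter, 7 high, in the drawer's open strip; origin at the centre of its underside
- pad_cup_2: bystander: as pad_cup_1
- screwdriver: bystander: screwdriver, 150 long, lying far out on the bench; origin at its middle, underside
There are look-alikes about, which are no part of the job. What is shaped like the tin_a but purple or yellow is not meant.

How it is judged:
By the outcome, as a careful person would: the job done as asked, in the order asked, and still so for the second after the job is handed in, with the robot touching nothing.
It also fails if it takes over 72 s, if anything falls off the work surface, if the arm or the gripper's body presses on something with over 40 N, if the wrist force passes 120 N, or if a joint passes its speed limit or range.

### The arm

A 6-joint arm with a two-finger parallel gripper is mounted at the origin on the work surface. World frame = base frame: x ahead of the robot, y to its left, z up, the work surface at z = 0. Lengths are in mm, angles in rad, forces in N, time in s.
With the tool pointing down it reaches from about 275 to 750 mm from the base axis. Payload 10.2 kg.
Tool frame: the origin (TCP) lies between the finger pads; the fingertips stand 8 mm ahead of it and the grasp point (between the pads) lies 11 mm behind it; z points along the fingers, y is the line along which they close (so a half turn about z gives the same grasp; the last joint's range is limited). The gripper opens to 88 mm and grips with 3 to 60 N. Pads are 18 mm wide; open, the fingers measure 123 mm over their backs; the gripper's body (75 mm by 187 mm) begins 45 mm behind the grasp point.
Start: joints at [-1.377, 0.313, 1.498, -0, 1.331, -0.223], TCP at [212.527, -480.066, 246.72] pointing down, gripper open.
Joint ranges: [-2.94, 2.94], [-0.97, 2.17], [0.19, 2.56], [-1.23, 4.37], [0.02, 3.11], [-2.88, 2.88]. Speed limits (rad/s): [2.39, 2.39, 3.01, 3.14, 3.14, 3.14].

### API

Orientations are given as a unit quaternion [x, y, z, w].
In Python, from cell import manip gives the robot as it stands. The module is installed in compiled form; this text tells all that it offers.
- The arm moves only by the tool carry_out, never from a script. Its arguments are lists of equal length, an entry for each row: "xyz": the shift along the world's x, y, z in mm, a list of three; "twist": the turn, a rotation vector about the world's x, y, z in degrees, a list of three; "claw": the closure, from -1 (fully open) to 1 (shut). A call has 1 to 10 rows; each row shifts and turns the commanded pose from where the row before left it; what a row does not reach is not made up. A row lasts 1/8 s, in which the tool goes at most 62.5 mm and 10.7 degrees, less where a joint would pass 70% of its speed; a pose out of reach is approached as far as the arm can. A call with a gripper value outside its range is refused whole. The fingers move at their own pace and stop on an object; "newtons" is the grip in N (left out, the last holds). Time passes only in rows, so rows that do not move let the fingers close. It gives the time, the measured TCP pose, the force, the opening and the grip force at its end, in the units of the state.
- manip.get_state(): the state, without advancing time (a new reading comes with each control period).
- manip.capture(name): name is "side" or "top"; returns the picture (384x512x3 uint8, red, green, blue); there is no depth.
- manip.camera_params(name): a dict with "fx", "fy", "cx", "cy" (pixels), "R" (3x3) and "t" (3): a world point X has camera coordinates R X + t. Camera axes: x right, y down, z forward; pixel columns grow to the right and rows downward; lengths in mm; the calibration is good to about 2 mm. A picture is of the moment at which its call begins. camera_params takes no time and is no camera call.
- manip.hand_in(): hands the job in; it is judged then, once.
Trained networks look in the newest picture that a camera, given by its name, has taken for a name from the list of things; names that differ only in an ending like _2 or _b are one class to them, and where a whole thing is asked for, a point or a joint stands for the part that bears it (a point fixed in the world has none). Each returns a list of dicts, best first, with "conf" (0 to 1); they miss things now and then, are a little off and sometimes report something else, mostly with a low value. They report only what shows in the picture. A call takes as long as a camera call. They do not tell look-alikes from the thing itself.
- manip.recognise(camera, name): "extent" ([left, top, right, bottom] in pixels, round what is visible of it).
- manip.masks_of(camera, name): "mask" (384x512 bool, what is visible of it) and "extent" ([left, top, right, bottom] in pixels, round what is visible of it).
The state is a dict: "t": time; "joint_positions": joint angles; "qd": joint speeds; "joint_torque": joint torques, N m; "eef_pos": TCP position; "eef_rot": TCP orientation; "contact_force": force on the tool from outside, world axes, zero at the start; "wrist_torque": the same for the moment, N m; "width": finger opening in mm; "gripper_force": force on a finger pad.
Only numpy, scipy, OpenCV 4.12 (cv2) and the standard library are available. Lean on these libraries where they do the work, as an engineer would, in place of code of your own. Each camera call takes 0.05 s, during which the arm holds its last target. There are 200 camera calls.

## Working session

There is one attempt and no reset: what is moved stays moved. The work goes in short steps, Python scripts to look and compute and a tool call to move; the robot and the scene stay as the last step left them, time stands still between calls to the robot, and variables do not carry over. Pictures are saved under pics/ and viewed, at most 10 in all, crops included, and the job is handed in when it is done.

Besides the shell and the picture viewer there is one more tool, called after "Emit:" as name(argument=value, ...) on one line, values as JSON. carry_out: Moves the arm, as the interface text tells. Its arguments: {"type":"object","properties":{"xyz":{"type":"array","items":{"type":"array","items":{"type":"number"}}},"twist":{"type":"array","items":{"type":"array","items":{"type":"number"}}},"claw":{"type":"array","items":{"type":"number"}},"newtons":{"type":"number"}},"required":["xyz","twist","claw"]}

```bash
mkdir -p pics; python3 - <<'E'
from cell import manip
import cv2,numpy as np
for n in("top","side"):
    im=manip.capture(n); cv2.imwrite(f"pics/{n}0.png",im[:,:,::-1])
    p=manip.camera_params(n); print(n,{k:np.round(v,3).tolist() for k,v in p.items()})
    for o in("tin_a","rack","drawer","cover","jar"):
        print(o,[(np.round(d["extent"]).tolist(),round(d["conf"],2)) for d in manip.recognise(n,o)])
s=manip.get_state();print(s)
E
```

```text
top {'fx': 386.482, 'fy': 386.482, 'cx': 257.434, 'cy': 190.534, 'R': [[0.019, -1.0, -0.003], [-0.993, -0.018, -0.115], [0.115, 0.005, -0.993]], 't': [-12.038, 602.601, 794.602]}
tin_a [([168.0, 212.0, 188.0, 248.0], 0.85), ([160.0, 158.0, 190.0, 191.0], 0.81), ([150.0, 214.0, 169.0, 246.0], 0.77), ([130.0, 213.0, 144.0, 248.0], 0.59), ([145.0, 262.0, 175.0, 296.0], 0.58)]
rack [([128.0, 217.0, 194.0, 245.0], 0.79), ([356.0, 198.0, 406.0, 241.0], 0.22)]
drawer [([297.0, 184.0, 415.0, 294.0], 0.78)]
cover [([356.0, 195.0, 412.0, 243.0], 0.71)]
jar [([260.0, 133.0, 290.0, 161.0], 0.97), ([358.0, 240.0, 365.0, 251.0], 0.46)]
side {'fx': 439.398, 'fy': 439.398, 'cx': 248.003, 'cy': 186.064, 'R': [[-0.996, -0.084, -0.001], [-0.06, 0.719, -0.692], [0.059, -0.69, -0.722]], 't': [606.705, 79.349, 1063.293]}
tin_a [([266.0, 250.0, 300.0, 264.0], 0.94), ([270.0, 266.0, 303.0, 282.0], 0.9), ([311.0, 261.0, 354.0, 290.0], 0.86), ([212.0, 243.0, 242.0, 276.0], 0.72), ([267.0, 283.0, 305.0, 304.0], 0.65), ([312.0, 139.0, 321.0, 156.0], 0.57)]
rack [([275.0, 298.0, 300.0, 308.0], 0.56)]
drawer [([246.0, 110.0, 335.0, 183.0], 0.88)]
cover [([263.0, 112.0, 295.0, 136.0], 0.71)]
jar [([197.0, 170.0, 218.0, 198.0], 0.73)]
{'t': 0.6, 'joint_positions': array([-1.37735867e+00,  3.12898046e-01,  1.49773886e+00,  1.21313527e-05,
        1.33099241e+00, -2.23397726e-01]), 'qd': array([-0.00083649, -0.00120665,  0.001093  ,  0.00137519, -0.00067464,
       -0.00024477]), 'joint_torque': array([-1.52548640e-03, -4.01990318e+01, -2.52357548e+01,  6.94364333e-02,
        3.20279226e-02, -4.34323979e-06]), 'eef_pos': array([ 212.5476105 , -480.04416008,  246.70653018]), 'eef_rot': array([ 9.78359836e-01,  2.06910683e-01,  6.16604628e-06, -1.82433978e-05]), 'contact_force': array([-0.04055139,  0.13176037,  0.44720426]), 'wrist_torque': array([ 0.04151465, -0.06925297,  0.01398641]), 'gripper_force': 0.0, 'width': 88.1147516626639}
```

View pics/top0.png

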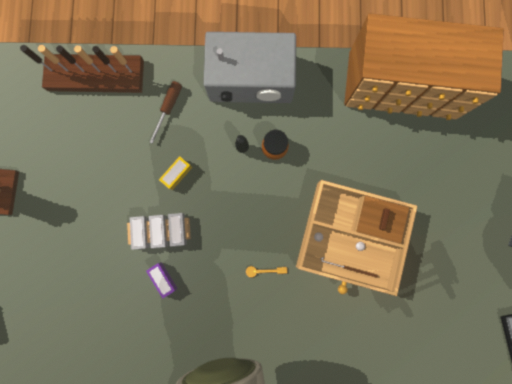

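View pics/side0.png

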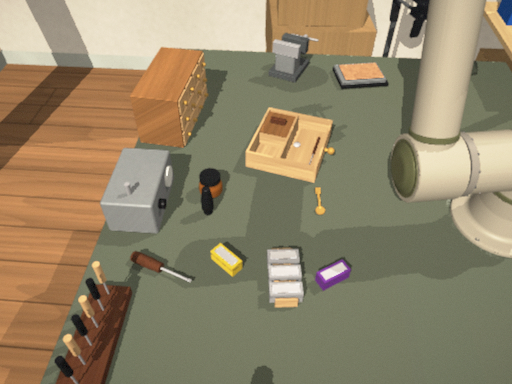

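The top view shows three tins at about (138,233), (157,231) and (177,229). The drawer is at about (358,238), with its bay at (335,210) and the cover bar at (387,220). I'll enlarge both views to get precise corners.

```bash
cat > h.py <<'E'
import numpy as np,cv2
from cell import manip
P={n:manip.camera_params(n) for n in("top","side")}
def ray(n,u,v):
    p=P[n];R=np.array(p["R"]);t=np.array(p["t"])
    d=R.T@np.array([(u-p["cx"])/p["fx"],(v-p["cy"])/p["fy"],1]);return -R.T@t,d/np.linalg.norm(d)
def onz(n,u,v,z):
    c,d=ray(n,u,v);return c+d*(z-c[2])/d[2]
def tri(a,b):
    c1,d1=ray("top",*a);c2,d2=ray("side",*b)
    A=np.stack([d1,-d2],1);s=np.linalg.lstsq(A,c2-c1,rcond=None)[0]
    p,q=c1+s[0]*d1,c2+s[1]*d2;return (p+q)/2,np.linalg.norm(p-q)
def proj(n,X):
    p=P[n];c=np.array(p["R"])@X+np.array(p["t"]);return p["fx"]*c[0]/c[2]+p["cx"],p["fy"]*c[1]/c[2]+p["cy"]
def crop(n,src,box,k,out):
    im=cv2.imread(src);l,t,r,b=box;c=cv2.resize(im[t:b,l:r],None,fx=k,fy=k,interpolation=cv2.INTER_CUBIC)
    for u in range((l+9)//10*10,r,10): cv2.line(c,(int((u+.5-l)*k),0),(int((u+.5-l)*k),6),(0,255,255),1);cv2.putText(c,str(u),(int((u-l)*k)-8,16),0,.35,(0,255,255),1)
    for v in range((t+9)//10*10,b,10): cv2.line(c,(0,int((v+.5-t)*k)),(6,int((v+.5-t)*k)),(0,255,255),1);cv2.putText(c,str(v),(8,int((v-t)*k)+4),0,.35,(0,255,255),1)
    return c
E
python3 - <<'E'
from h import *
a=crop("top","pics/top0.png",(120,205,200,255),5,0);b=crop("side","pics/side0.png",(255,240,315,312),5,0)
c=crop("top","pics/top0.png",(290,175,420,300),4.4,0);d=crop("side","pics/side0.png",(240,105,340,185),5,0)
def put(x,y,W=800):
    H=max(x.shape[0],y.shape[0]);o=np.zeros((H,x.shape[1]+y.shape[1],3),np.uint8);o[:x.shape[0],:x.shape[1]]=x;o[:y.shape[0],x.shape[1]:]=y;return o
cv2.imwrite("pics/c1.png",put(a,b));cv2.imwrite("pics/c2.png",c)
cv2.imwrite("pics/c3.png",cv2.resize(d,None,fx=1.5,fy=1.5))
for n in("top","side"):
    for m in manip.masks_of(n,"tin_a"):
        M=m["mask"].astype(np.uint8);r=cv2.minAreaRect(cv2.findNonZero(M));print(n,round(m["conf"],2),M.sum(),np.round(r[0],1),np.round(r[1],1),round(r[2],1))
E
```

```text
top 0.85 544 [160.9 280.5] [32.4 19.6] 58.0
top 0.75 516 [175.2 173.1] [16.8 31.3] 40.9
top 0.69 554 [158.1 230.8] [32.  17.9] 85.4
top 0.66 519 [176.9 229.1] [32.1 16.5] 85.2
top 0.62 533 [138.8 232.1] [32.1 17.5] 87.7
top 0.43 1665 [382.7 219.7] [47.1 37.6] 16.3
side 0.93 607 [332.5 275.5] [18.3 35.3] 63.4
side 0.9 474 [283.  257.4] [16.  32.2] 87.5
side 0.87 506 [285.  273.3] [16.5 32.4] 88.0
side 0.84 574 [226.7 259.4] [34.6 17.9] 39.3
side 0.67 627 [286.5 291. ] [35. 20.] 0.0
side 0.2 20 [316.3 144.9] [ 1.8 14.8] 24.0
```

View pics/c1.png

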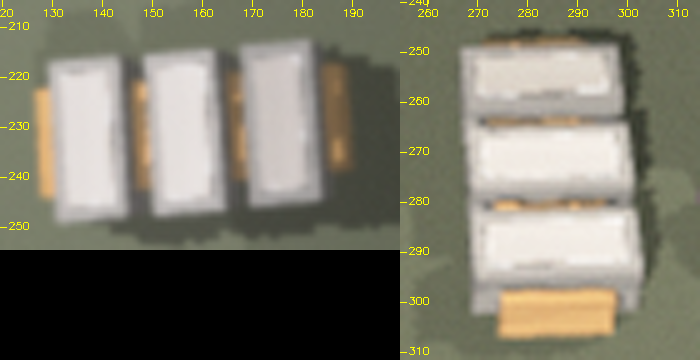

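View pics/c2.png

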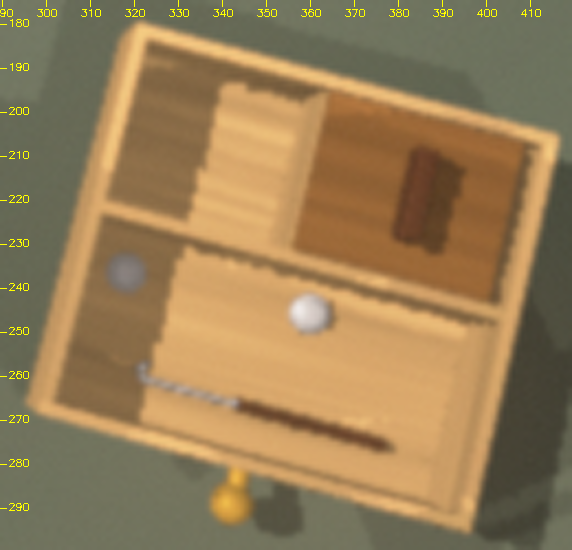

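View pics/c3.png

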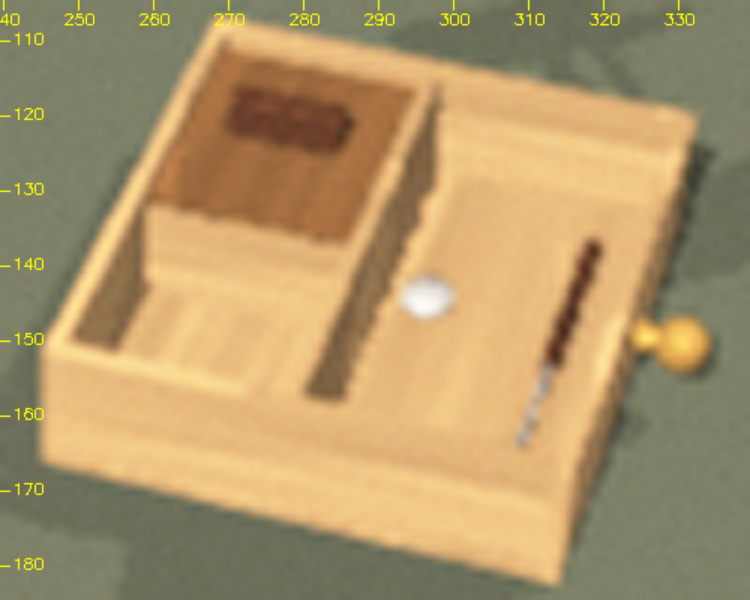

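Both views agree. The rack holds three grey tins in a row. The drawer's rim corners in the top view are near (321,180), (417,205), (396,296) and (296,266). Next I'll triangulate the tins and fit the drawer pose.

```bash
python3 - <<'E'
from h import *
from scipy.optimize import least_squares
T=[(137.4,232.4),(156.7,231.8),(175.7,229.4)];S=[(285.8,287.2),(284.5,270.2),(283.2,254.2)]
pts=[]
for a,b in zip(T,S):
    p,e=tri(a,b);pts.append(p);print("tin",p.round(1),round(e,1),onz("top",*a,34).round(1),onz("side",*b,34).round(1))
f=lambda c,k,l,t:((c[0]+.5)/k-.5+l,(c[1]+.5)/k-.5+t)
C=[(95,103),(95,-103),(-95,-103),(-95,103)]
tc=[f(c,4.4,290,175) for c in[(137,24),(560,135),(470,532),(28,403)]]
sc=[f(c,7.5,240,105) for c in[(45,348),(218,20),(695,118),(560,497)]]
for a,b in zip(tc,sc):
    p,e=tri(a,b);print("dr",p.round(1),round(e,1))
def W(p,x,y,z):
    c,s=np.cos(p[2]),np.sin(p[2]);return np.array([p[0]+c*x-s*y,p[1]+s*x+c*y,z])
def res(p,z=54):
    return np.concatenate([np.subtract(proj(n,W(p,*c,z)),o) for n,L in(("top",tc),("side",sc)) for c,o in zip(C,L)])
r=least_squares(res,[540,-170,-.2]);p=r.x;print(p.round(3),np.degrees(p[2]),r.fun.round(1))
for n,L in(("top",tc),("side",sc)):
    q=least_squares(lambda p:np.concatenate([np.subtract(proj(n,W(p,*c,54)),o) for c,o in zip(C,L)]),p);print(n,q.x.round(3))
print("bay",W(p,49,52,6).round(1))
for o in(.09,.095,.1):
  print("bar",o,W(p,49,50-1000*o,69).round(1),np.round(proj("top",W(p,49,50-1000*o,69)),1),np.round(proj("side",W(p,49,50-1000*o,69)),1))
for n in P: print(n,ray(n,0,0)[0].round(0))
# inner rack: tin angles
a=lambda c:onz("top",*f((c[0],c[1]),5,120,205),34)
for q in([(85,69),(93,209)],[(182,67),(189,205)],[(275,53),(285,195)]):
    d=a(q[0])-a(q[1]);print("tin yaw",np.degrees(np.arctan2(d[1],d[0])).round(1),np.linalg.norm(d).round(1))
# verify overlay
im=cv2.imread("pics/top0.png");im2=cv2.imread("pics/side0.png")
E
```

```text
tin [509.5 252.   34.9] 1.7 [508.6 252.3  34. ] [510.3 251.4  34. ]
tin [512.4 211.2  34.2] 3.4 [510.7 211.4  34. ] [514.1 211.   34. ]
tin [517.2 171.1  34.6] 1.5 [516.5 171.2  34. ] [517.9 170.6  34. ]
dr [ 625.7 -133.5   54.7] 1.5
dr [ 576.  -334.8   51.6] 0.3
dr [ 391.9 -288.    51.4] 2.1
dr [446.2 -83.7  44.8] 2.0
[ 5.10037e+02 -2.08598e+02 -2.60000e-01] -14.904247555135877 [-0.  -1.5 -0.6  0.1 -1.7 -0.3  0.9  0.6 -0.7  0.2  0.3 -0.2  0.6  0.2
  1.4 -2.8]
top [ 5.0949e+02 -2.0930e+02 -2.5700e-01]
side [ 5.11026e+02 -2.05599e+02 -2.67000e-01]
bay [ 570.8 -171.     6. ]
bar 0.09 [ 547.1 -259.9   69. ] [383.9 218. ] [277.9 118.6]
bar 0.095 [ 545.8 -264.7   69. ] [386.3 218.7] [278.4 117.6]
bar 0.1 [ 544.5 -269.5   69. ] [388.7 219.4] [278.9 116.5]
top [507.  -5. 859.]
side [547. 727. 823.]
tin yaw 6.4 59.4
tin yaw 5.7 58.5
tin yaw 6.5 60.3
```

Emit:
carry_out(xyz=[[19, 41, -5], [19, 41, -5], [19, 41, -5], [19, 41, -5], [19, 41, -5], [19, 41, -5], [19, 41, -5], [19, 41, -5], [19, 41, -5], [19, 41, -5]], twist=[[0, 0, 7.2], [0, 0, 7.2], [0, 0, 7.2], [0, 0, 7.2], [0, 0, 7.2], [0, 0, 7.2], [0, 0, 7.2], [0, 0, 7.2], [0, 0, 7.2], [0, 0, 7.2]], claw=[-0.77, -0.77, -0.77, -0.77, -0.77, -0.77, -0.77, -0.77, -0.77, -0.77], newtons=25)

```text
t: 1.95
eef_pos: [403.0, -68.7, 196.8]
eef_rot: [0.668, 0.744, 0.0, 0.0]
contact_force: [0.0, -0.8, -0.8]
width: 77.8
gripper_force: 0.0
```

Emit:
carry_out(xyz=[[19, 41, -16], [19, 41, -16], [19, 41, -16], [19, 41, -16], [19, 41, -16], [19, 36, -16], [0, 0, 0], [0, 0, 0]], twist=[[0, 0, 0], [0, 0, 0], [0, 0, 0], [0, 0, 0], [0, 0, 0], [0, 0, 0], [0, 0, 0], [0, 0, 0]], claw=[-0.77, -0.77, -0.77, -0.77, -0.77, -0.77, -0.77, -0.77])

```text
t: 2.95
eef_pos: [516.4, 170.5, 100.9]
eef_rot: [0.67, 0.742, -0.0, 0.0]
contact_force: [0.7, -0.1, -0.3]
width: 78.1
gripper_force: 0.0
```

Emit:
carry_out(xyz=[[0.5, 0, -25], [0, 0, -25], [0, 0, -15], [0, 0, -12], [0, 0, -5], [0, 0, -4], [0, 0, 0]], twist=[[0, 0, 0], [0, 0, 0], [0, 0, 0], [0, 0, 0], [0, 0, 0], [0, 0, 0], [0, 0, 0]], claw=[-0.77, -0.77, -0.77, -0.77, -0.77, -0.77, -0.77])

```text
t: 3.82
eef_pos: [517.1, 171.0, 14.9]
eef_rot: [0.67, 0.742, 0.0, 0.0]
contact_force: [0.0, -0.6, -0.1]
width: 77.9
gripper_force: 0.0
```

Emit:
carry_out(xyz=[[0, 0, 0], [0, 0, 0], [0, 0, 0], [0, 0, 0], [0, 0, 0]], twist=[[0, 0, 0], [0, 0, 0], [0, 0, 0], [0, 0, 0], [0, 0, 0]], claw=[-0.3, -0.3, -0.3, -0.3, -0.3])

```text
t: 4.45
eef_pos: [517.3, 171.0, 15.1]
eef_rot: [0.67, 0.742, 0.0, 0.0]
contact_force: [0.9, 0.8, 4.6]
width: 67.7
gripper_force: 25.0
```

Emit:
carry_out(xyz=[[0, 0, 3], [0, 0, 6], [0, 0, 6], [0, 0, 0], [0, 0, 0], [0, 0, 0], [0, 0, 0]], twist=[[0, 0, 0], [0, 0, 0], [0, 0, 0], [0, 0, 0], [0, 0, 0], [0, 0, 0], [0, 0, 0]], claw=[-0.3, -0.3, -0.3, -0.3, -0.3, -0.3, -0.3])

```text
t: 5.32
eef_pos: [516.9, 170.9, 29.6]
eef_rot: [0.67, 0.742, -0.0, -0.0]
contact_force: [-0.3, 0.2, -3.7]
width: 67.5
gripper_force: 25.0
```

Emit:
carry_out(xyz=[[0, 0, 0], [0, 0, 0]], twist=[[0, 0, 0], [0, 0, 0]], claw=[-0.3, -0.3])

```text
t: 5.58
eef_pos: [517.0, 170.9, 29.7]
eef_rot: [0.67, 0.742, -0.0, -0.0]
contact_force: [0.4, 1.2, -3.0]
width: 68.0
gripper_force: 25.0
```

```bash
python3 - <<'E'
from h import *
F=[]
for i in range(8):
    im=manip.capture("side");F.append(manip.get_state()["contact_force"][2])
print(np.round(F,2),np.mean(F))
E
```

```text
[-3.67 -3.81 -3.15 -3.23 -2.93 -4.15 -2.85 -4.11] -3.4903618329150765
```

The force reading averages -3.5 N, about 355 g, so this is the full tin. Before choosing a regrasp spot I'll check the clearances around the bare area.

```bash
python3 - <<'E'
from h import *
for n in("mouthpiece","jar","bell_key"):
    for c in("top","side"):
        r=manip.recognise(c,n)[:1] if 0 else [d for d in (manip.capture(c) is not None and manip.recognise(c,n))][:1]
        for d in r:
            l,t,R,b=d["extent"];print(n,c,round(d["conf"],2),np.round(d["extent"]),[onz(c,u,v,z).round(0)[:2].tolist() for z in(0,50) for u,v in((l,t),(R,b))])
E
```

```text
mouthpiece top 0.51 [235. 136. 248. 152.] [[732.0, 52.0], [695.0, 22.0], [719.0, 49.0], [684.0, 20.0]]
mouthpiece side 0.59 [203. 186. 213. 216.] [[731.0, -49.0], [690.0, 49.0], [720.0, -2.0], [681.0, 91.0]]
jar top 0.96 [262. 133. 289. 162.] [[738.0, -9.0], [672.0, -71.0], [725.0, -8.0], [663.0, -67.0]]
jar side 0.58 [198. 170. 222. 198.] [[754.0, -108.0], [676.0, -11.0], [742.0, -57.0], [668.0, 34.0]]
bell_key top 0.65 [244. 266. 285. 277.] [[440.0, 25.0], [418.0, -65.0], [444.0, 23.0], [423.0, -61.0]]
```

Emit:
carry_out(xyz=[[0, 0, 15], [0, 0, 25], [0, 0, 30], [0, 0, 0]], twist=[[0, 0, 0], [0, 0, 0], [0, 0, 0], [0, 0, 0]], claw=[-0.3, -0.3, -0.3, -0.3])

```text
t: 7.08
eef_pos: [518.2, 171.1, 102.2]
eef_rot: [0.67, 0.742, 0.002, 0.002]
contact_force: [0.3, -0.6, -4.9]
width: 67.7
gripper_force: 25.0
```

Emit:
carry_out(xyz=[[6, -26, 0], [6, -26, 0], [6, -26, 0], [6, -26, 0], [5, -26, 0], [4, -26, 0], [0, 0, -30], [0, 0, -30], [0, 0, -20], [0, 0, 0]], twist=[[0, 0, -3.5], [0, 0, -3.5], [0, 0, -3.5], [0, 0, -3.5], [0, 0, -3.5], [0, 0, -3.2], [0, 0, 0], [0, 0, 0], [0, 0, 0], [0, 0, 0]], claw=[-0.3, -0.3, -0.3, -0.3, -0.3, -0.3, -0.3, -0.3, -0.3, -0.3])

```text
t: 8.32
eef_pos: [548.7, 15.1, 17.8]
eef_rot: [0.792, 0.61, -0.001, -0.002]
contact_force: [0.0, -0.5, -3.5]
width: 67.7
gripper_force: 25.0
```

Emit:
carry_out(xyz=[[0, 0, -4], [0, 0, -2], [0, 0, -1], [0, 0, -1], [0, 0, -0.5], [0, 0, 0]], twist=[[0, 0, 0], [0, 0, 0], [0, 0, 0], [0, 0, 0], [0, 0, 0], [0, 0, 0]], claw=[-0.3, -0.3, -0.3, -0.3, -0.3, -0.3])

```text
t: 9.07
eef_pos: [550.0, 14.9, 11.3]
eef_rot: [0.792, 0.61, 0.0, 0.0]
contact_force: [-0.1, 0.6, -3.5]
width: 67.6
gripper_force: 25.0
```

Emit:
carry_out(xyz=[[0, 0, -0.4], [0, 0, 0], [0, 0, -0.4], [0, 0, 0]], twist=[[0, 0, 0], [0, 0, 0], [0, 0, 0], [0, 0, 0]], claw=[-0.3, -0.3, -0.3, -0.3])

```text
t: 9.57
eef_pos: [550.1, 14.9, 11.1]
eef_rot: [0.792, 0.61, 0.0, 0.0]
contact_force: [-4.2, 1.0, 6.9]
width: 68.0
gripper_force: 25.0
```

Emit:
carry_out(xyz=[[0, 0, 0], [0, 0, 0], [0, 0, 0], [0, 0, 15], [0, 0, 30], [0, 0, 25], [0, 0, 0]], twist=[[0, 0, 0], [0, 0, 0], [0, 0, 0], [0, 0, 0], [0, 0, 0], [0, 0, 0], [0, 0, 0]], claw=[-0.77, -0.77, -0.77, -0.77, -0.77, -0.77, -0.77])

```text
t: 10.45
eef_pos: [551.1, 14.8, 82.7]
eef_rot: [0.792, 0.61, 0.002, 0.002]
contact_force: [-0.4, -0.5, 0.4]
width: 77.9
gripper_force: 0.0
```

Emit:
carry_out(xyz=[[0, 0, 0], [0, 0, 0], [0, 0, 0], [0, 0, 0], [0, 0, 0], [0, 0, 0], [0, 0, 0], [0, 0, 0], [0, 0, 0], [0, 0, 0]], twist=[[0, 0, 10], [0, 0, 10], [0, 0, 10], [0, 0, 10], [0, 0, 10], [0, 0, 10], [0, 0, 10], [0, 0, 10], [0, 0, 10], [0, 0, 0]], claw=[-0.2, -0.2, -0.2, -0.2, -0.2, -0.2, -0.2, -0.2, -0.2, -0.2])

```text
t: 11.7
eef_pos: [549.7, 15.0, 79.8]
eef_rot: [0.13, 0.992, 0.0, -0.001]
contact_force: [0.4, 0.9, -0.3]
width: 52.6
gripper_force: 0.0
```

Emit:
carry_out(xyz=[[0, 0, -25], [0, 0, -20], [0, 0, -14], [0, 0, -7], [0, 0, 0], [0, 0, 0], [0, 0, 0], [0, 0, 0], [0, 0, 0], [0, 0, 0]], twist=[[0, 0, 0], [0, 0, 0], [0, 0, 0], [0, 0, 0], [0, 0, 0], [0, 0, 0], [0, 0, 0], [0, 0, 0], [0, 0, 0], [0, 0, 0]], claw=[-0.2, -0.2, -0.2, -0.2, -0.2, 0.5, 0.5, 0.5, 0.5, 0.5])

```text
t: 12.95
eef_pos: [550.3, 15.0, 14.8]
eef_rot: [0.129, 0.992, 0.0, 0.0]
contact_force: [-0.8, 0.3, 6.4]
width: 30.0
gripper_force: 25.0
```

```bash
python3 - <<'E'
from h import *
p=(510.04,-208.6,-.260)
def W(x,y,z,p):
    c,s=np.cos(p[2]),np.sin(p[2]);return np.array([p[0]+c*x-s*y,p[1]+s*x+c*y,z])
out=[]
for n,box,k in(("top",(290,175,420,300),4.),("side",(240,105,340,185),4.)):
    l,t,r,b=box;im=cv2.resize(cv2.imread(f"pics/{n}0.png")[t:b,l:r],None,fx=k,fy=k,interpolation=cv2.INTER_CUBIC)
    def poly(P3,col):
        q=np.array([[(u-l+.5)*k-.5,(v-t+.5)*k-.5] for u,v in(proj(n,W(*x,p)) for x in P3)]);cv2.polylines(im,[np.round(q).astype(int)],True,col,1)
    R=lambda x0,x1,y0,y1,z:[(x0,y0,z),(x1,y0,z),(x1,y1,z),(x0,y1,z)]
    poly(R(-95,95,-103,103,54),(0,0,255));poly(R(9,89,7,97,54),(255,0,0));poly(R(9,89,7,97,6),(255,0,255));poly(R(27,71,-50,-40,69),(0,255,0));poly(R(10,88,-92,2,51),(255,255,0))
    out.append(im)
H=max(o.shape[0] for o in out);o=np.zeros((H,sum(q.shape[1] for q in out),3),np.uint8);x=0
for q in out:o[:q.shape[0],x:x+q.shape[1]]=q;x+=q.shape[1]
cv2.imwrite("pics/ov.png",cv2.resize(o[:, :],None,fx=.85,fy=.85,interpolation=cv2.INTER_AREA))
E
```

```text
(no output)
```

View pics/ov.png

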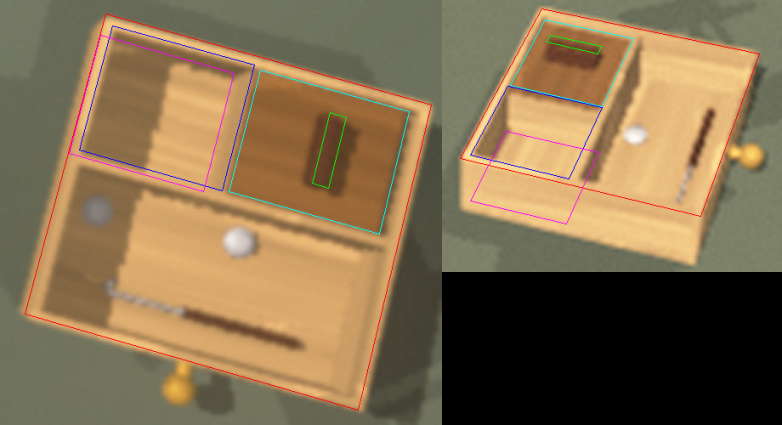

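The overlay matches the outer rim to about 1 px. One side-view corner was poor, so I'll refit without it.

```bash
python3 - <<'E'
from h import *
from scipy.optimize import least_squares
f=lambda c,k,l,t:((c[0]+.5)/k-.5+l,(c[1]+.5)/k-.5+t)
tc=[f(c,4.4,290,175) for c in[(137,24),(560,135),(470,532),(28,403)]]
sc=[f(c,7.5,240,105) for c in[(45,348),(218,20),(695,118)]]
# bay inner top corners in top view, wall x=3..9 left end inner (z54), bar top centre top view
C=[(95,103),(95,-103),(-95,-103),(-95,103)]
def W(p,x,y,z):
    c,s=np.cos(p[2]),np.sin(p[2]);return np.array([p[0]+c*x-s*y,p[1]+s*x+c*y,z])
res=lambda p:np.concatenate([np.subtract(proj(n,W(p,*c,54)),o) for n,L in(("top",tc),("side",sc)) for c,o in zip(C,L)])
p=least_squares(res,[510,-208,-.26],loss="soft_l1").x;print(p.round(3),np.degrees(p[2]),res(p).round(1))
print("bay",W(p,49,52,6).round(1))
# bar: top view pixel of top centre and side pixel
b,e=tri((384.0,218.7),(240+290/7.5,105+112/7.5));print("bar",b.round(1),e)
for d in (onz("top",384.0,218.7,69),b):
    v=d[:2]-p[:2];c,s=np.cos(p[2]),np.sin(p[2]);print("in drawer",c*v[0]+s*v[1],-s*v[0]+c*v[1])
E
```

```text
[ 5.09587e+02 -2.09482e+02 -2.54000e-01] -14.570564832738654 [ 0.1 -1.1 -0.3  0.  -0.9 -0.3  1.5  1.2 -0.4  0.2  0.2 -0.3  0.6 -0.2]
bay [ 570.1 -171.5    6. ]
bar [ 545.4 -261.8   63.2] 1.3515141425876909
in drawer 47.68574886360323 -39.73309455849022
in drawer 47.76770041842116 -41.60568101905328
```

Emit:
carry_out(xyz=[[0, 0, 10], [0, 0, 25], [0, 0, 30], [0, 0, 25], [4, -37, 0], [4, -37, 0], [4, -37, 0], [4, -37, 0], [4, -38.5, 0], [0, 0, 0]], twist=[[0, 0, 0], [0, 0, 0], [0, 0, 0], [0, 0, 0], [0, 0, 0], [0, 0, 0], [0, 0, 0], [0, 0, 0], [0, 0, 0], [0, 0, 0]], claw=[0.5, 0.5, 0.5, 0.5, 0.5, 0.5, 0.5, 0.5, 0.5, 0.5])

```text
t: 14.2
eef_pos: [569.7, -173.8, 104.1]
eef_rot: [0.13, 0.991, -0.0, -0.0]
contact_force: [0.7, 0.3, -3.4]
width: 29.8
gripper_force: 25.0
```

Emit:
carry_out(xyz=[[0, 0, -15], [0, 0, -10], [0, 0, 0], [0, 0, 0]], twist=[[0, 0, 0], [0, 0, 0], [0, 0, 0], [0, 0, 0]], claw=[0.5, 0.5, 0.5, 0.5])

```text
t: 14.7
eef_pos: [570.2, -171.3, 79.6]
eef_rot: [0.129, 0.992, -0.0, 0.0]
contact_force: [0.5, -0.6, -3.1]
width: 29.8
gripper_force: 25.0
```

```bash
python3 - <<'E'
from h import *
s=manip.get_state();print(s["eef_pos"].round(1),s["contact_force"].round(1),s["width"])
for n in("top","side"): cv2.imwrite(f"pics/{n}1.png",manip.capture(n)[:,:,::-1])
a=crop("top","pics/top1.png",(290,165,420,300),3,0);b=crop("side","pics/side1.png",(230,70,350,185),3.3,0)
H=max(a.shape[0],b.shape[0]);o=np.zeros((H,a.shape[1]+b.shape[1],3),np.uint8);o[:a.shape[0],:a.shape[1]]=a;o[:b.shape[0],a.shape[1]:]=b
cv2.imwrite("pics/c4.png",o)
E
```

```text
[ 570.2 -171.3   79.6] [ 0.5 -0.6 -3.1] 29.830624494123278
```

View pics/c4.png

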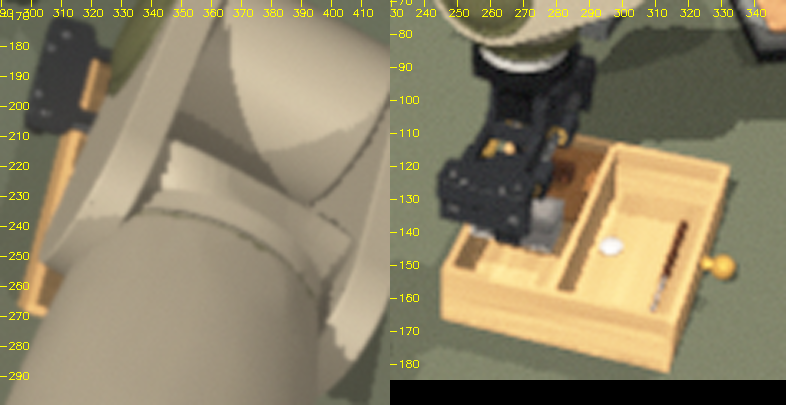

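The arm hides the bay in the top view. In the side view the tin sits above the bay at about (282,135), clear of the walls. I'll lower it in stages, checking the force at each one.

Emit:
carry_out(xyz=[[0, 0, -15], [0, 0, -15], [0, 0, -10], [0, 0, -8], [0, 0, 0]], twist=[[0, 0, 0], [0, 0, 0], [0, 0, 0], [0, 0, 0], [0, 0, 0]], claw=[0.5, 0.5, 0.5, 0.5, 0.5])

```text
t: 15.42
eef_pos: [569.8, -171.4, 30.8]
eef_rot: [0.129, 0.992, 0.0, -0.001]
contact_force: [0.2, 0.2, -3.3]
width: 29.6
gripper_force: 25.0
```

Emit:
carry_out(xyz=[[0, 0, -4], [0, 0, -3], [0, 0, -2], [0, 0, 0], [0, 0, 0]], twist=[[0, 0, 0], [0, 0, 0], [0, 0, 0], [0, 0, 0], [0, 0, 0]], claw=[0.5, 0.5, 0.5, 0.5, 0.5])

```text
t: 16.05
eef_pos: [570.1, -171.6, 22.5]
eef_rot: [0.129, 0.992, -0.0, 0.0]
contact_force: [-0.4, -0.5, -3.0]
width: 29.7
gripper_force: 25.0
```

Emit:
carry_out(xyz=[[0, 0, -0.7], [0, 0, 0], [0, 0, -0.4], [0, 0, 0]], twist=[[0, 0, 0], [0, 0, 0], [0, 0, 0], [0, 0, 0]], claw=[0.5, 0.5, 0.5, 0.5])

```text
t: 16.55
eef_pos: [570.0, -171.6, 21.3]
eef_rot: [0.129, 0.992, -0.0, -0.0]
contact_force: [-0.5, 1.1, -4.0]
width: 29.8
gripper_force: 25.0
```

Emit:
carry_out(xyz=[[0, 0, -0.4], [0, 0, 0]], twist=[[0, 0, 0], [0, 0, 0]], claw=[0.5, 0.5])

```text
t: 16.8
eef_pos: [570.0, -171.6, 20.9]
eef_rot: [0.129, 0.992, -0.0, 0.0]
contact_force: [-0.1, -0.9, -3.6]
width: 29.5
gripper_force: 25.0
```

Emit:
carry_out(xyz=[[0, 0, -0.4], [0, 0, 0]], twist=[[0, 0, 0], [0, 0, 0]], claw=[0.5, 0.5])

```text
t: 17.05
eef_pos: [570.1, -171.6, 20.9]
eef_rot: [0.129, 0.992, -0.0, 0.0]
contact_force: [-2.3, 0.9, 2.7]
width: 30.1
gripper_force: 25.0
```

Emit:
carry_out(xyz=[[0, 0, -0.3], [0, 0, 0]], twist=[[0, 0, 0], [0, 0, 0]], claw=[0.5, 0.5])

```text
t: 17.3
eef_pos: [570.1, -171.6, 20.9]
eef_rot: [0.129, 0.992, -0.0, 0.0]
contact_force: [-3.3, 1.4, 6.0]
width: 29.8
gripper_force: 25.0
```

Emit:
carry_out(xyz=[[0, 0, 0], [0, 0, 0], [0, 0, 0], [0, 0, 15], [0, 0, 30], [0, 0, 40], [0, 0, 24], [0, 0, 0]], twist=[[0, 0, 0], [0, 0, 0], [0, 0, 0], [0, 0, 0], [0, 0, 0], [0, 0, 0], [0, 0, 0], [0, 0, 0]], claw=[0.1, 0.1, 0.1, 0.1, 0.1, 0.1, 0.1, 0.1])

```text
t: 18.3
eef_pos: [570.8, -171.9, 131.6]
eef_rot: [0.129, 0.992, -0.001, 0.002]
contact_force: [-0.2, 0.1, -0.8]
width: 39.6
gripper_force: 0.0
```

Emit:
carry_out(xyz=[[-6, -22.5, 0], [-6, -22.5, 0], [-6, -22.5, 0], [-5.5, -22.6, 0], [0, 0, 0], [0, 0, 0]], twist=[[0, 0, 0], [0, 0, 0], [0, 0, 0], [0, 0, 0], [0, 0, 0], [0, 0, 0]], claw=[-0.3, -0.3, -0.3, -0.3, -0.3, -0.3])

```text
t: 19.05
eef_pos: [546.6, -261.1, 128.9]
eef_rot: [0.129, 0.992, 0.0, -0.0]
contact_force: [0.2, 0.7, -0.5]
width: 57.1
gripper_force: 0.0
```

```bash
python3 - <<'E'
from h import *
for n in("top","side"): cv2.imwrite(f"pics/{n}2.png",manip.capture(n)[:,:,::-1])
cv2.imwrite("pics/c5.png",crop("side","pics/side2.png",(230,60,350,185),4.5,0))
print(manip.get_state()["eef_pos"].round(1))
E
```

```text
[ 546.7 -260.9  129.1]
```

View pics/c5.png

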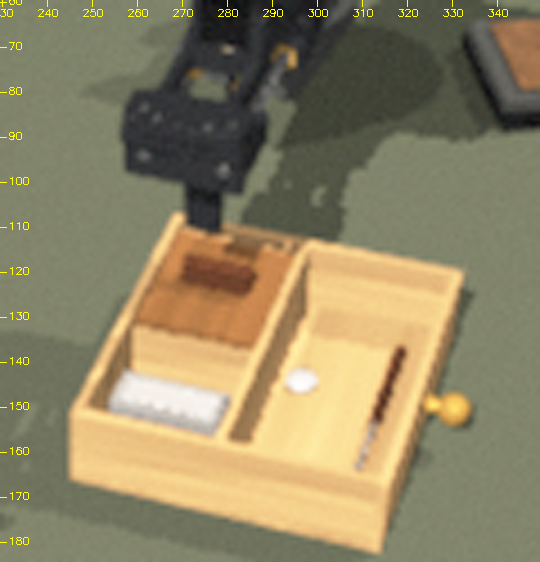

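The tin lies flat in the bay, at about (267,148) in the side view. The cover bar is at about (278,119). I'll come down around it and grip it.

Emit:
carry_out(xyz=[[0, 0, -25], [0, 0, -20], [0, 0, -12], [0, 0, -5], [0, 0, -3.5], [0, 0, 0]], twist=[[0, 0, 0], [0, 0, 0], [0, 0, 0], [0, 0, 0], [0, 0, 0], [0, 0, 0]], claw=[-0.3, -0.3, -0.3, -0.3, -0.3, -0.3])

```text
t: 19.9
eef_pos: [546.7, -261.7, 64.0]
eef_rot: [0.129, 0.992, -0.0, 0.0]
contact_force: [-0.2, 0.3, -0.4]
width: 57.6
gripper_force: 0.0
```

Emit:
carry_out(xyz=[[0, 0, 0], [0, 0, 0], [0, 0, 0], [0, 0, 0], [0, 0, 0], [0, 0, 0], [0, 0, 0]], twist=[[0, 0, 0], [0, 0, 0], [0, 0, 0], [0, 0, 0], [0, 0, 0], [0, 0, 0], [0, 0, 0]], claw=[0.9, 0.9, 0.9, 0.9, 0.9, 0.9, 0.9], newtons=15)

```text
t: 20.78
eef_pos: [546.5, -261.7, 63.7]
eef_rot: [0.129, 0.992, -0.0, -0.0]
contact_force: [-0.3, -0.3, 1.4]
width: 9.5
gripper_force: 15.0
```

Emit:
carry_out(xyz=[[2.5, 9.7, 0], [2.5, 9.7, 0], [2.5, 9.7, 0], [2.5, 9.7, 0], [2.5, 9.7, 0], [2.6, 9.7, 0], [2.6, 9.7, 0], [2.6, 9.7, 0], [0, 0, 0]], twist=[[0, 0, 0], [0, 0, 0], [0, 0, 0], [0, 0, 0], [0, 0, 0], [0, 0, 0], [0, 0, 0], [0, 0, 0], [0, 0, 0]], claw=[0.9, 0.9, 0.9, 0.9, 0.9, 0.9, 0.9, 0.9, 0.9])

```text
t: 21.9
eef_pos: [566.7, -182.5, 63.7]
eef_rot: [0.129, 0.992, 0.001, -0.001]
contact_force: [-4.4, 2.9, 3.8]
width: 9.7
gripper_force: 15.0
```

Emit:
carry_out(xyz=[[0.8, 2.9, 0], [0.8, 2.9, 0], [0.3, 1.2, 0], [0, 0, 0]], twist=[[0, 0, 0], [0, 0, 0], [0, 0, 0], [0, 0, 0]], claw=[0.9, 0.9, 0.9, 0.9])

```text
t: 22.4
eef_pos: [568.3, -176.2, 63.7]
eef_rot: [0.129, 0.992, 0.0, -0.001]
contact_force: [-7.0, 1.0, 4.8]
width: 10.0
gripper_force: 15.0
```

Emit:
carry_out(xyz=[[0, 1.5, 0], [0, 1.5, 0], [0, 0, 0]], twist=[[0, 0, 0], [0, 0, 0], [0, 0, 0]], claw=[0.9, 0.9, 0.9])

```text
t: 22.78
eef_pos: [568.9, -173.6, 63.7]
eef_rot: [0.129, 0.992, 0.0, 0.0]
contact_force: [-2.3, 1.4, 3.5]
width: 10.0
gripper_force: 15.0
```

Emit:
carry_out(xyz=[[0, 1.5, 0], [0, 1.5, 0], [0, 0, 0]], twist=[[0, 0, 0], [0, 0, 0], [0, 0, 0]], claw=[0.9, 0.9, 0.9])

```text
t: 23.15
eef_pos: [568.9, -173.2, 63.7]
eef_rot: [0.129, 0.992, -0.002, 0.001]
contact_force: [-2.1, -11.1, -1.7]
width: 9.7
gripper_force: 15.0
```

Emit:
carry_out(xyz=[[0.2, 1, 0], [0, 0, 0], [0, 0, 0]], twist=[[0, 0, 0], [0, 0, 0], [0, 0, 0]], claw=[0.9, 0.9, 0.9])

```text
t: 23.52
eef_pos: [568.9, -173.2, 63.8]
eef_rot: [0.129, 0.992, -0.003, 0.001]
contact_force: [-4.2, -16.4, -2.1]
width: 9.9
gripper_force: 15.0
```

Emit:
carry_out(xyz=[[0, 0, 0], [0, 0, 0], [0, 0, 0], [0, 0, 15], [0, 0, 30], [0, 0, 50], [0, 0, 50], [-20, 40, 10], [-20, 50, 10], [-20, 60, 0]], twist=[[0, 0, 0], [0, 0, 0], [0, 0, 0], [0, 0, 0], [0, 0, 0], [0, 0, 0], [0, 0, 0], [0, 0, 0], [0, 0, 0], [0, 0, 0]], claw=[0.3, 0.3, 0.3, 0.3, 0.3, 0.3, 0.3, 0.3, 0.3, 0.3])

```text
t: 24.78
eef_pos: [508.7, -19.6, 230.5]
eef_rot: [0.13, 0.992, -0.0, 0.001]
contact_force: [-0.0, 0.4, 0.2]
width: 30.6
gripper_force: 0.0
```

Emit:
carry_out(xyz=[[-20, 55, 0], [-20, 55, 0], [-20, 55, 0], [-20, 0, 0], [0, 0, 0], [0, 0, 0]], twist=[[0, 0, 0], [0, 0, 0], [0, 0, 0], [0, 0, 0], [0, 0, 0], [0, 0, 0]], claw=[0.3, 0.3, 0.3, 0.3, 0.3, 0.3])

```text
t: 25.52
eef_pos: [429.9, 143.8, 229.3]
eef_rot: [0.129, 0.992, 0.0, 0.001]
contact_force: [-0.6, 0.1, -0.4]
width: 30.9
gripper_force: 0.0
```

```bash
python3 - <<'E'
from h import *
for n in("top","side"): cv2.imwrite(f"pics/{n}3.png",manip.capture(n)[:,:,::-1])
a=cv2.imread("pics/top3.png")[120:310,110:430];b=crop("side","pics/side3.png",(240,105,350,190),3.5,0)
a=cv2.resize(a,None,fx=1.25,fy=1.25)
H=max(a.shape[0],b.shape[0]);o=np.zeros((H,a.shape[1]+b.shape[1],3),np.uint8);o[:a.shape[0],:a.shape[1]]=a;o[:b.shape[0],a.shape[1]:]=b
cv2.imwrite("pics/c6.png",o)
E
```

```text
(no output)
```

View pics/c6.png

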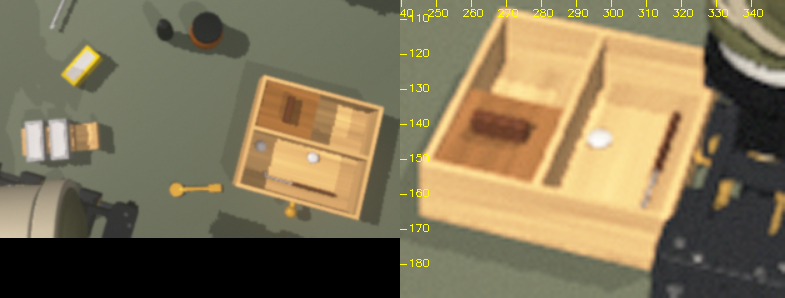

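The cover is home, with its bar at about (271,140) in the side view. The other two tins still lie in the rack, and nothing else has moved.

```bash
python3 -c "
from cell import manip
print(manip.hand_in())"
```

```text
the job is handed in; nothing more can be done
None
```

The full tin (about 355 g by lift) is flat in the drawer compartment with the cover pushed home against its stop, and I've handed the job in; I did not lift the other two tins, which are still in the rack.

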